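Dock the probe carriage and let its catch drop

TASK

On the docking fixture, pull the carriage's sprung release bar up and, holding it up, slide the carriage towards the dark housing until its brass probe meets the contact hidden inside the port and presses on it firmly, with about 7 newtons but never 13 or more. Then let go of the bar, so that the catch drops fully into the nearest notch and holds the probe pressed there. Leave the screwdriver, power adapter and parts tray where they are.

Things in the scene. Friction and masses are not known exactly. Their poses are not given: they have to be found in the camera images.
- fixture: Docking fixture, screwed to the bench: aluminium base plate 420 x 104 x 12 mm. Origin: centre of the plate's underside, on the bench. Its x axis runs level along the rail towards the dock (the housing); z up. On it, between two steel strips, lies a ladder of round steel crossbars at a pitch of 10 mm; the gaps between them are the notches.
- carriage: Black carriage, deck 80 mm along x by 92 mm, its top 44 mm above the bench; axes as the fixture's. Origin on the bench plane below the deck's centre. It slides along the fixture's x only (stroke 160 mm, drag well under 2 N) and cannot move while the catch sits in a notch.
- probe_sleeve (a point): Front end of the carriage's aluminium sleeve, 39 mm above the bench, axes as the fixture's. The brass rod probe, 12 mm thick with a round end, sticks 75 mm out of it to +x and enters the port by itself. It is sprung: it yields into the sleeve, pushing with 4 N as soon as it is touched and 0.3 N more per mm pushed in; it bottoms at 36 mm. Do not grip the probe.
- release_bar (a joint): Lift of the release bar in m: 0 = fully down, catch in a notch; 0.014 = upper stop. The catch clears the crossbars above about 0.006; 0.009 to 0.012 is a good lift. A spring pulls it down with about 8 N at 0 and 11 N at 0.014. Let go between two notches, it falls into a neighbouring one and shifts the carriage up to 5 mm (with the probe pushing: up to 8 mm back or 3 mm on).
- bar_grip (a point): Centre of the bar's rubber crosspiece: 12 mm thick (along x), 84 mm long (along y), 14 mm tall; axes as fixture; 82 mm above the bench when down. Two thin posts carry it, 36 mm either side of centre; between them it is open for 32 mm below its centre. The probe's free end is 190 mm ahead of it. Grip it at the middle from above, one finger in front and one behind (closing along x).
- port (a point): Centre of the port mouth in the dock's near face, 39 mm above the bench, x pointing into the port. The port is 34 mm wide and 30 mm tall; the contact that the probe must press on lies inside, out of sight, 25 to 65 mm deep, different in every unit and not measured: find it by feel.
- dock: The dark grey housing at the far end of the fixture, fixed: 140 mm along x, 104 mm wide, 78 mm tall (96 mm at its raised back part). Origin on the bench plane below its centre, axes as the fixture's. It carries the hidden contact.
- adapter: Black power adapter 115 x 50 x 32 mm, loose on the bench on the side of the rail away from the robot: leave alone. Origin under its centre.
- driver: Screwdriver lying loose on the bench on the robot's side of the rail: leave alone. Origin under its middle, x along it.
- parts_tray: Open grey plastic tray 90 x 70 x 25 mm, loose on the bench on the side of the rail away from the robot: leave alone. Origin under its centre.

How it is judged:
By the outcome, as a careful person would: the job done as asked, in the order asked, and still so for the second after the job is handed in, with the robot touching nothing.
It also fails if it takes over 42 s, if anything falls off the work surface, if the arm or the gripper's body presses on something with over 40 N, if the wrist force passes 120 N, or if a joint passes its speed limit or range.

ROBOT

A 6-joint arm with a two-finger parallel gripper is mounted at the origin on the work surface. World frame = base frame: x ahead of the robot, y to its left, z up, the work surface at z = 0. Lengths are in mm, angles in rad, forces in N, time in s.
With the tool pointing down it reaches from about 350 to 775 mm from the base axis. Payload 7.3 kg.
Tool frame: the origin (TCP) lies midway between the tips of the shut fingers; the grasp point (between the pads) lies 19 mm behind it; z points along the fingers, y is the line along which they close (so a half turn about z gives the same grasp; the last joint's range is limited). The gripper opens to 92 mm and grips with 3 to 60 N. Pads are 19 mm wide; open, the fingers measure 130 mm over their backs; the gripper's body (75 mm by 190 mm) begins 47 mm behind the grasp point.
Start: joints at [1.055, 0.342, 1.524, -0, 1.275, -0.146], TCP at [189.739, 489.538, 190.041] pointing down, gripper open.
Joint ranges: [-2.53, 2.53], [-0.77, 2.02], [0.04, 2.7], [-1, 4.14], [0.28, 2.66], [-3.11, 3.11]. Speed limits (rad/s): [2.57, 2.57, 3.14, 3.14, 3.14, 3.14].

INTERFACE

Orientations are given as [roll, pitch, yaw] about the fixed x, y, z axes, in that order (R = Rz(yaw) Ry(pitch) Rx(roll)).
In Python, from plant import bot gives the robot as it stands.
- The arm moves only by the tool jog_arm, never from a script. Its arguments are lists of equal length, an entry for each row: "dp": the shift along the tool's x, y, z in m, a list of three; "twist": the turn about the tool's z in degrees. A call has 1 to 10 rows; each row shifts and turns the commanded pose from where the row before left it, along the tool's axes as they then stand; what a row does not reach is not made up. A row lasts 1/8 s, in which the tool goes at most 62.5 mm and 10.7 degrees, less where a joint would pass 70% of its speed; a pose out of reach is approached as far as the arm can. A call is refused whole if a number of a shift passes 0.0625 or a number of a turn 10.7, either way. A call with a gripper value outside its range is refused whole. "jaw" is the finger opening in m, from 0 to 0.0918, set as the call begins (left out, the last holds). The fingers move at their own pace and stop on an object; the grip force is fixed at half the most. Time passes only in rows, so rows that do not move let the fingers close. It gives the time, the measured TCP pose, the force, the opening and the grip force at its end, in the units of the state.
- bot.get_obs(): the state, without advancing time (a new reading comes with each control period).
- bot.capture(name): name is "scene" or "top" or "wrist"; returns the picture (480x640x3 uint8, blue, green, red); there is no depth.
- bot.camera_params(name): a dict with "fx", "fy", "cx", "cy" (pixels), "k1" (the pictures are not rectified: a ray, as slopes to the right and down, at radius r is drawn at 1 + k1 r^2 times it, then the intrinsics apply), "R" (3x3) and "t" (3): a world point X has camera coordinates R X + t. Camera axes: x right, y down, z forward; pixel columns grow to the right and rows downward; lengths in mm; the calibration is good to about 2 mm. A picture is of the moment at which its call begins: read the wrist's pose just before it. camera_params takes no time and is no camera call; for the wrist camera it gives the pose at the moment of the call.
- bot.close_job(): hands the job in; it is judged then, once.
Trained networks look in the newest picture that a camera, given by its name, has taken for a name from the list of things; names that differ only in an ending like _2 or _b are one class to them, and where a whole thing is asked for, a point or a joint stands for the part that bears it (a point fixed in the world has none). Each returns a list of dicts, best first, with "confidence" (0 to 1); they miss things now and then, are a little off and sometimes report something else, mostly with a low value. They report only what shows in the picture. A call takes as long as a camera call.
- bot.find_in(camera, label): "bbox" ([centre column, centre row, width, height] in pixels, round what is visible of it).
- bot.masks_of(camera, label): "pixels" (480x640 bool, what is visible of it) and "bbox" ([centre column, centre row, width, height] in pixels, round what is visible of it).
The state is a dict: "time": time; "joint_positions": joint angles; "dq": joint speeds; "tau": joint torques, N m; "tool_pos": TCP position; "tcp_rot": TCP orientation; "contact_force": force on the tool from outside, world axes, zero at the start; "moment": the same for the moment, N m; "grip_width": finger opening in mm; "finger_force": force on a finger pad.
Only numpy, scipy, OpenCV 4.12 (cv2) and the standard library are available. Lean on these libraries where they do the work, as an engineer would, in place of code of your own. Each camera call takes 0.05 s, during which the arm holds its last target. There are 200 camera calls.

## Working session

There is one attempt and no reset: what is moved stays moved. The work goes in short steps, Python scripts to look and compute and a tool call to move; the robot and the scene stay as the last step left them, time stands still between calls to the robot, and variables do not carry over. Pictures are saved under pics/ and viewed, at most 10 in all, crops included, and the job is handed in when it is done.

Besides the shell and the picture viewer there is one more tool, called after "Emit:" as name(argument=value, ...), one argument or row to a line, values as JSON. jog_arm: Moves the arm, as the interface text tells. Its arguments: {"type":"object","properties":{"dp":{"type":"array"},"twist":{"type":"array"},"jaw":{"type":"number"}},"required":["dp","twist"]}

```bash
mkdir -p pics
python3 - <<'E'
from plant import bot
import cv2
o=bot.get_obs();print(o)
for n in("scene","top"):
    im=bot.capture(n);cv2.imwrite(f"pics/{n}0.png",im);p=bot.camera_params(n);print(n,p)
    for l in("release_bar","carriage","dock","fixture"):
        print(l,[(d["bbox"],round(d["confidence"],2)) for d in bot.find_in(n,l)][:2])
E
```

```text
{'time': 0.0, 'joint_positions': array([ 1.05499180e+00,  3.42711898e-01,  1.52503664e+00, -2.01813584e-05,
        1.27544330e+00, -1.45960717e-01]), 'dq': array([ 1.08694071e-03,  3.96682235e-05, -1.28261487e-03, -6.58579785e-04,
        9.05950083e-04,  5.67047871e-04]), 'tau': array([ 6.69018136e-04, -4.31241417e+01, -2.44221425e+01,  7.16616260e-02,
        5.60111634e-02, -1.00528064e-04]), 'tool_pos': array([189.49388607, 489.08374917, 189.34380785]), 'tcp_rot': array([-3.14000767e+00, -2.13496096e-04,  2.77175456e+00]), 'contact_force': array([ 0.64531959, -0.97312736,  1.31546678]), 'moment': array([-0.00719304,  0.01926061, -0.0480172 ]), 'finger_force': 0.0, 'grip_width': 91.69512202766344}
scene {'fx': 607.1403673150274, 'fy': 607.1403673150274, 'cx': 320.01424048062466, 'cy': 241.69188735900084, 'k1': -0.11663320629094304, 'R': array([[ 0.25088625,  0.96797215,  0.00927374],
       [ 0.63310655, -0.1568311 , -0.75801062],
       [-0.73227876,  0.19604571, -0.65217628]]), 't': array([-257.62633031, -301.53694523, 1258.01828371])}
release_bar [([165.6, 227.0, 22.7, 60.8], 0.59)]
carriage [([228.2, 236.6, 160.3, 73.0], 0.81)]
dock [([364.0, 238.6, 106.7, 88.9], 0.78)]
fixture [([265.9, 241.7, 304.9, 95.3], 0.88)]
top {'fx': 486.079750799518, 'fy': 486.079750799518, 'cx': 321.88673687673503, 'cy': 239.73092783136062, 'k1': -0.09463771432334626, 'R': array([[ 0.0079458 , -0.99929338, -0.03673687],
       [-0.98940515, -0.00253073, -0.14515867],
       [ 0.14496313,  0.03750105, -0.98872613]]), 't': array([115.83387266, 633.03125784, 724.80140505])}
release_bar [([454.7, 320.1, 27.4, 57.1], 0.63), ([468.4, 237.4, 53.1, 48.1], 0.44)]
carriage [([403.4, 315.4, 145.1, 69.7], 0.58)]
dock [([286.8, 279.8, 104.6, 86.9], 0.89)]
fixture [([365.1, 298.7, 265.7, 129.0], 0.96)]
```

View pics/top0.png

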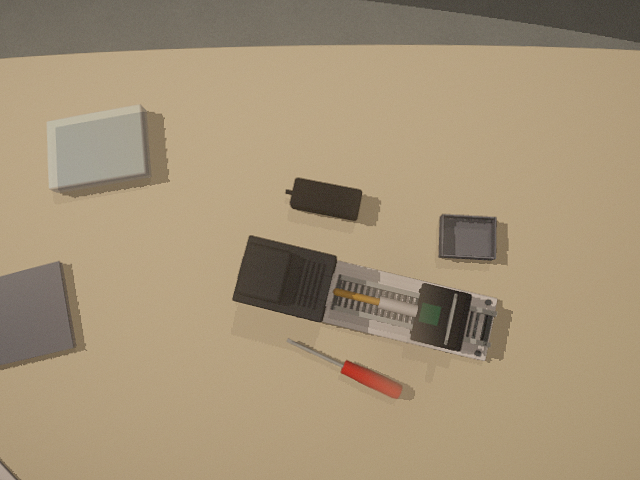

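View pics/scene0.png

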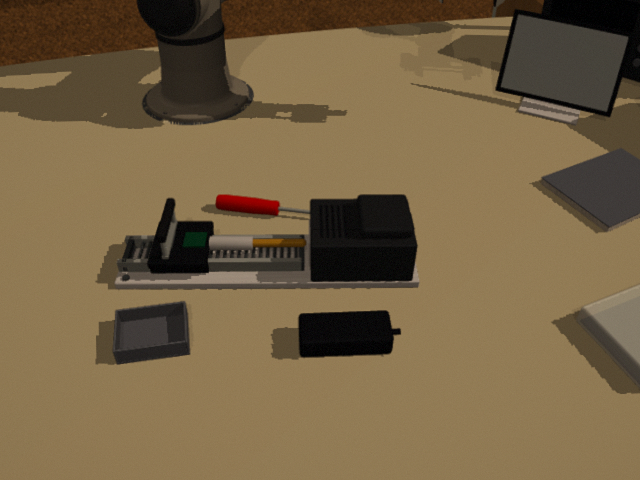

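```bash
cat > h.py <<'E'
import numpy as np,cv2
from scipy.optimize import least_squares
def ray(p,uv):
    s0=np.array([(uv[0]-p["cx"])/p["fx"],(uv[1]-p["cy"])/p["fy"]]);s=s0.copy()
    for _ in range(20): s=s0/(1+p["k1"]*(s@s))
    return -p["R"].T@p["t"], p["R"].T@np.array([*s,1])
def at_z(p,uv,z):
    c,d=ray(p,uv); return c+d*(z-c[2])/d[2]
def proj(p,X):
    c=p["R"]@np.asarray(X,float)+p["t"]; s=c[:2]/c[2]; s=s*(1+p["k1"]*(s@s))
    return s*[p["fx"],p["fy"]]+[p["cx"],p["cy"]]
E
python3 - <<'E'
from plant import bot
from h import *
T=bot.camera_params("top");S=bot.camera_params("scene")
print(at_z(T,(454.7,320.1),85),at_z(S,(165.6,205),88))
print("dock",at_z(T,(286.8,279.8),60),"fix",at_z(T,(365,298.7),12))
E
```

```text
[507.4874005  -79.60747963  85.        ] [481.74286333 -79.99026605  88.        ]
dock [567.65300287 172.76804256  60.        ] fix [540.4648625   49.22355048  12.        ]
```

Top view: the dock is at (285,280), the carriage at (442,317) and the bar around (452,320). The plate's right corners are at about (496,297) and (485,358). I'll zoom in on the bar in both views.

Run:
```python
from plant import bot
from h import *
T=bot.camera_params("top");S=bot.camera_params("scene")
a=cv2.resize(cv2.imread("pics/top0.png")[280:370,410:510],None,fx=4,fy=4,interpolation=2)
b=cv2.resize(cv2.imread("pics/scene0.png")[190:290,110:210],None,fx=4,fy=4,interpolation=2)
a=cv2.copyMakeBorder(a,0,40,0,0,0)
c=np.clip(np.hstack([a,b])*1.6,0,255).astype('uint8');cv2.imwrite("pics/crop.png",c)
for n,P in(("T",T),("S",S)): print(n,-P["R"].T@P["t"])
q=[at_z(T,u,12) for u in((496,297),(485,358),(340,263),(325,323))];print(np.round(q,1))
for i,j in((0,2),(1,3)):
    d=q[j]-q[i];print(np.degrees(np.arctan2(d[1],d[0])))
```

```text
T [520.33451652  90.17324168 812.77543862]
S [1176.75998818  -44.54434308  594.2706364 ]
[[ 543.6 -165.7   12. ]
 [ 445.3 -144.7   12. ]
 [ 598.9   90.3   12. ]
 [ 500.6  114.4   12. ]]
77.80527485440619
77.94637236032071
```

View pics/crop.png

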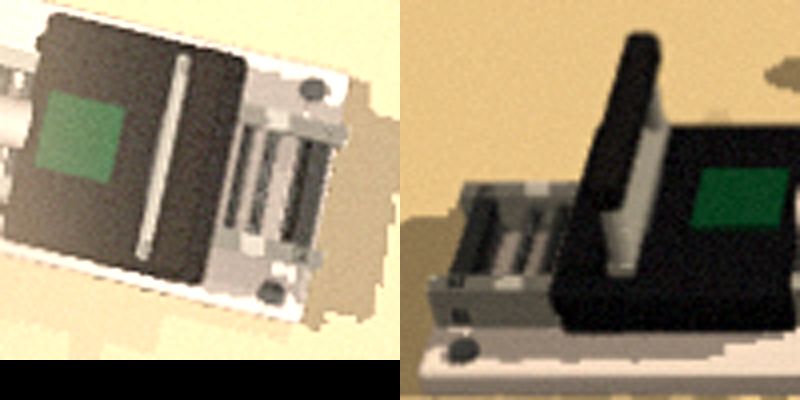

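Crop: in the scene view, the black crosspiece is centred at about (166,220). In the top view, the light strip at (451,319) is a slot on the deck beneath the bar. Next I intersect the bar pixels with the rail axis.

```bash
cat >> h.py <<'E'
th=np.radians(77.9);u=np.array([np.cos(th),np.sin(th),0])
def jog(o,target):
    "tool-frame shift (m) to reach target, current orientation"
    from scipy.spatial.transform import Rotation as Ro
    return Ro.from_euler("xyz",o["tcp_rot"]).as_matrix().T@(np.asarray(target)-o["tool_pos"])/1000
E
python3 - <<'E'
from plant import bot
from h import *
S=bot.camera_params("scene");T=bot.camera_params("top")
p=at_z(S,(166.3,220.5),82);c=np.array([538.5,50.2,0]);s=(p-c)@u;print(p,s,"lateral",np.cross(u,p-c)[2])
for q in((471,295),(462,350),(421,286),(410,338)):print((at_z(T,q,44)-c)@u)
b=c+s*u; b[2]=150;print(b,proj(T,[b[0],b[1],89]));print(jog(bot.get_obs(),b))
W=bot.camera_params("wrist");print(W["fx"],-W["R"].T@W["t"],W["R"])
E
```

```text
[508.91401181 -81.59913298  82.        ] -135.07275517905023 lateral 1.3011384503357846
-160.86012129520816
-162.77707193087528
-81.07309255076453
-80.04468386382754
[510.18624317 -81.87187576 150.        ] [456.82226778 318.29803337]
[-0.50529524 -0.41697459  0.04000953]
411.5838099009289 [112.90253436 519.13108554 384.99126804] [[ 3.61801467e-01  9.32255168e-01  2.73401416e-05]
 [ 8.87900127e-01 -3.44596536e-01  3.04773016e-01]
 [ 2.84135640e-01 -1.10243049e-01 -9.52425014e-01]]
```

Emit:
jog_arm(
  dp=[
    [-0.045, -0.037, 0],
    [-0.045, -0.037, 0],
    [-0.045, -0.037, 0],
    [-0.045, -0.037, 0],
    [-0.045, -0.037, 0],
    [-0.045, -0.037, 0],
    [-0.045, -0.037, 0],
    [-0.045, -0.037, 0],
    [-0.045, -0.037, 0],
    [-0.045, -0.037, 0],
  ],
  twist=[0, 0, 0, 0, 0, 0, 0, 0, 0, 0],
  jaw=0.07,
)

```text
time: 1.75
tool_pos: [476.4, -20.0, 190.3]
tcp_rot: [3.141, 0.001, 2.771]
contact_force: [-0.1, 1.1, 0.1]
grip_width: 70.1
finger_force: 0.0
```

Emit:
jog_arm(
  dp=[
    [-0.028, -0.023, 0],
    [-0.028, -0.023, 0],
    [0, 0, 0.04],
    [0, 0, 0],
    [0, 0, 0],
  ],
  twist=[0, 0, -4.6, -4.5, 0],
)

```text
time: 2.38
tool_pos: [511.2, -81.3, 149.8]
tcp_rot: [3.141, -0.0, 2.93]
contact_force: [0.4, -0.1, 0.5]
grip_width: 70.1
finger_force: 0.0
```

Run:
```python
from plant import bot
from h import *
o=bot.get_obs();W=bot.camera_params("wrist");im=bot.capture("wrist");cv2.imwrite("pics/w1.png",im)
print(o["time"],o["tool_pos"],o["tcp_rot"],o["joint_positions"])
for d in bot.find_in("wrist","bar_grip")[:2]:print(d)
c=np.array([538.5,50.2,0])-135*u
for y in(-42,0,42):print(proj(W,c+y*np.array([-u[1],u[0],0])+[0,0,89]))
```

```text
2.375 [511.16239342 -81.31718833 149.78478975] [ 3.14143304e+00 -4.10026812e-04  2.92970914e+00] [-3.05992832e-01  3.65273740e-01  1.60698817e+00  1.30753854e-04
  1.16975396e+00 -1.66495669e+00]
{'bbox': [310.4, 230.6, 24.1, 126.4], 'confidence': 0.56}
[312.39874656 297.79005817]
[312.30110827 239.2934775 ]
[312.19563504 174.96921559]
```

View pics/w1.png

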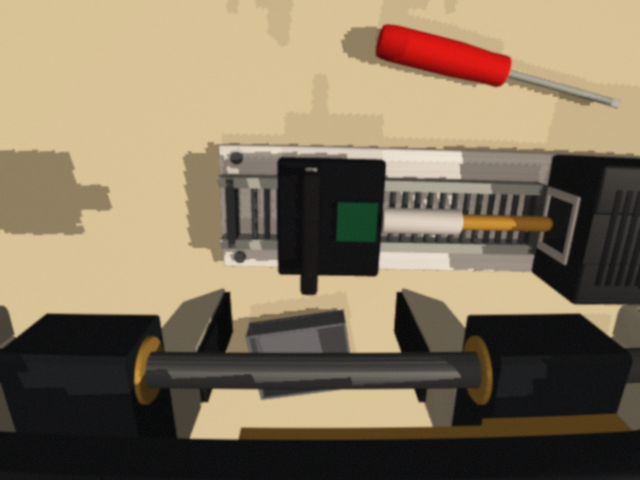

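The wrist view shows the bar centred at about (310,231), rows 168–293, against a prediction of (312,237). That is about 1 mm off, so I correct and descend.

Emit:
jog_arm(
  dp=[
    [0.001, -0.002, 0.03],
    [0, 0, 0.03],
    [0, 0, 0.018],
    [0, 0, 0.008],
    [0, 0, 0],
  ],
  twist=[0, 0, 0, 0, 0],
)

```text
time: 3.1
tool_pos: [510.0, -82.9, 64.2]
tcp_rot: [3.142, 0.0, 2.93]
contact_force: [-0.1, -0.7, 0.5]
grip_width: 70.0
finger_force: 0.0
```

Emit:
jog_arm(
  dp=[
    [0, 0, 0],
    [0, 0, 0],
    [0, 0, 0],
    [0, 0, 0],
    [0, 0, 0],
    [0, 0, 0],
  ],
  twist=[0, 0, 0, 0, 0, 0],
  jaw=0.004,
)

```text
time: 3.85
tool_pos: [509.8, -83.0, 64.0]
tcp_rot: [3.141, -0.0, 2.931]
contact_force: [0.2, 0.8, -0.4]
grip_width: 14.8
finger_force: 0.0
```

Emit:
jog_arm(
  dp=[
    [0, 0, 0],
    [0, 0, 0],
    [0, 0, 0],
  ],
  twist=[0, 0, 0],
)

```text
time: 4.22
tool_pos: [509.8, -83.0, 64.0]
tcp_rot: [3.142, 0.0, 2.931]
contact_force: [-0.2, 0.4, 0.4]
grip_width: 4.4
finger_force: 0.0
```

Emit:
jog_arm(
  dp=[
    [0, 0, -0.003],
    [0, 0, -0.003],
    [0, 0, -0.003],
    [0, 0, -0.002],
    [0, 0, 0],
    [0, 0, 0],
  ],
  twist=[0, 0, 0, 0, 0, 0],
)

```text
time: 4.97
tool_pos: [509.7, -82.9, 75.0]
tcp_rot: [3.141, -0.0, 2.931]
contact_force: [-0.5, -0.1, -0.6]
grip_width: 3.7
finger_force: 0.0
```

The grip closed on nothing, so I look.

Run:
```python
from plant import bot
from h import *
for n in("wrist","scene"):
    im=bot.capture(n);cv2.imwrite(f"pics/{n}2.png",im)
    print([ (d["bbox"],d["confidence"]) for d in bot.find_in(n,"bar_grip")])
a=cv2.resize(cv2.imread("pics/scene2.png")[120:300,90:310],(480,393),interpolation=2)
b=cv2.resize(cv2.imread("pics/wrist2.png"),(320,240))
b=cv2.copyMakeBorder(b,0,153,0,0,0)
cv2.imwrite("pics/m2.png",np.clip(np.hstack([a,b])*1.5,0,255).astype('uint8'))
```

```text
[([314.2, 270.2, 26.5, 159.9], 0.83)]
[([166.8, 229.2, 19.0, 53.5], 0.62)]
```

View pics/m2.png

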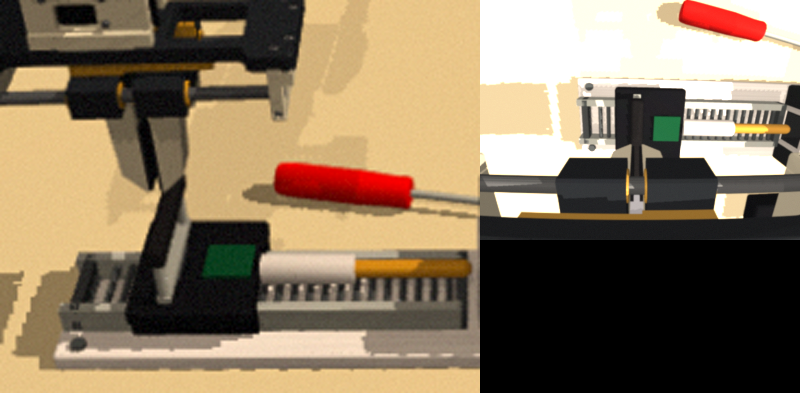

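Run:
```python
from plant import bot
from h import *
o=bot.get_obs();p=o["tool_pos"];S=bot.camera_params("scene");T=bot.camera_params("top");W=bot.camera_params("wrist")
print("tcp in S,T,W",proj(S,p),proj(T,p),proj(W,p))
v=np.array([-u[1],u[0],0]);b=np.array([510,-82.9,89])
for y in(-42,42):print(y,proj(S,b+y*v),proj(T,b+y*v),proj(W,b+y*v))
print(-W["R"].T@W["t"])
im=bot.capture("top");
for n in("top","scene","wrist"):
  if n!="top":bot.capture(n)
  for l in("release_bar","carriage","adapter"):
    print(n,l,[(d["bbox"],round(d["confidence"],2)) for d in bot.find_in(n,l)][:2])
```

```text
tcp in S,T,W [166.14518917 225.07030161] [455.31490989 318.48212746] [313.45416132 276.77398962]
-42 [159.6647057  237.25699017] [462.73571391 290.45426362] [313.66633511 363.35774186]
42 [169.17301449 198.41934776] [452.14186659 346.71870935] [313.7374114  203.03929259]
[429.16689352 -65.95799431 269.90789442]
top release_bar [([449.5, 345.0, 11.4, 2.6], 0.5)]
top carriage [([398.1, 318.9, 132.1, 61.6], 0.9)]
top adapter [([352.4, 296.9, 236.5, 124.7], 0.64)]
scene release_bar [([166.8, 229.5, 25.4, 56.4], 0.97)]
scene carriage [([228.0, 236.9, 161.2, 69.7], 0.68)]
scene adapter [([350.1, 334.5, 98.9, 43.7], 0.97)]
wrist release_bar [([316.6, 271.5, 25.1, 168.7], 0.67), ([612.0, 248.6, 56.0, 160.0], 0.22)]
wrist carriage [([445.1, 263.8, 348.9, 184.6], 0.85), ([312.8, 409.8, 28.7, 42.3], 0.67)]
wrist adapter [([563.1, 410.9, 77.3, 52.8], 0.7)]
```

Run:
```python
import cv2,numpy as np
a=cv2.resize(cv2.imread("pics/wrist2.png")[150:450,200:430],(460,600),interpolation=2)
b=cv2.resize(cv2.imread("pics/scene2.png")[140:290,110:195],(340,600),interpolation=2)
m=np.hstack([a,b])/255.;cv2.imwrite("pics/m3.png",(255*m**.5).astype('uint8'))
```

```text
(no output)
```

View pics/m3.png

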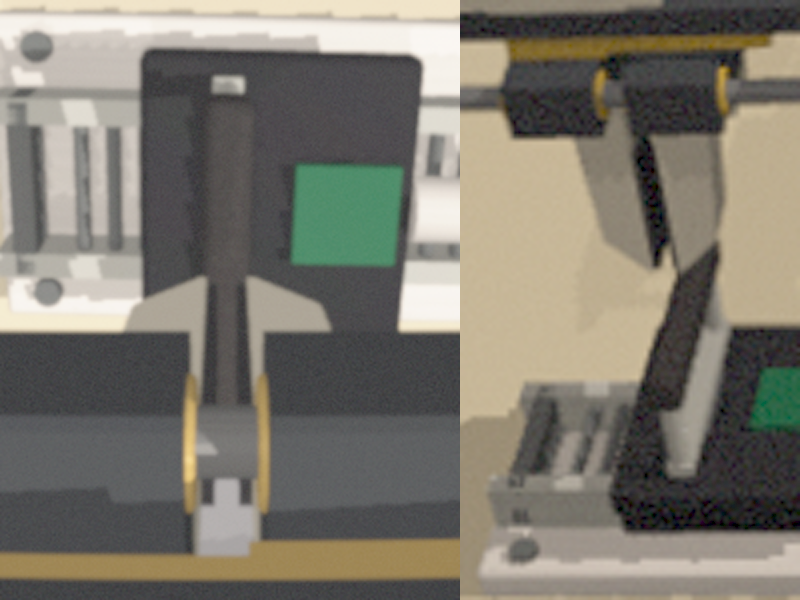

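Wrist and scene both suggest that the shut fingertips sit above the bar, higher than the reported TCP. I check this numerically.

Run:
```python
from plant import bot
from h import *
S=bot.camera_params("scene");W=bot.camera_params("wrist");p=bot.get_obs()["tool_pos"]
print(p)
for z in(75,85,95,105,115):print(z,proj(S,[p[0],p[1],z]),proj(W,[p[0],p[1],z]))
```

```text
[509.80510795 -82.97472041  75.01468364]
75 [166.1152356  225.06747318] [313.43616399 276.81105161]
85 [164.97874767 219.32116538] [313.46222391 284.78565422]
95 [163.82789977 213.48479411] [313.49082502 293.54464498]
105 [162.66252369 207.55664108] [313.52235195 303.20790691]
115 [161.48245456 201.5349614 ] [313.55726948 313.92059859]
```

Both views put the real tips about 30 mm above the reported TCP, which also explains why there was no contact with the shut fingers at 64. I open and descend further, checking the force.

Emit:
jog_arm(
  dp=[
    [0, 0, 0],
    [0, 0, 0],
    [0, 0, 0],
    [0, 0, 0.015],
    [0, 0, 0.01],
    [0, 0, 0.004],
    [0, 0, 0],
  ],
  twist=[0, 0, 0, 0, 0, 0, 0],
  jaw=0.05,
)

```text
time: 6.65
tool_pos: [509.5, -82.9, 45.5]
tcp_rot: [3.141, -0.001, 2.931]
contact_force: [0.0, 0.9, 1.1]
grip_width: 50.3
finger_force: 0.0
```

Run:
```python
from plant import bot
from h import *
o=bot.get_obs();print(o["tool_pos"],o["contact_force"],o["grip_width"])
a=bot.capture("wrist");b=bot.capture("scene")
a=cv2.resize(a[150:450,200:430],(460,600),interpolation=2)
b=cv2.resize(b[140:290,110:195],(340,600),interpolation=2)
m=np.hstack([a,b])/255.;cv2.imwrite("pics/m4.png",(255*m**.5).astype('uint8'))
```

```text
[509.51554386 -82.86229606  45.47635326] [0.01095441 0.92944702 1.10079845] 50.3015224046357
```

View pics/m4.png

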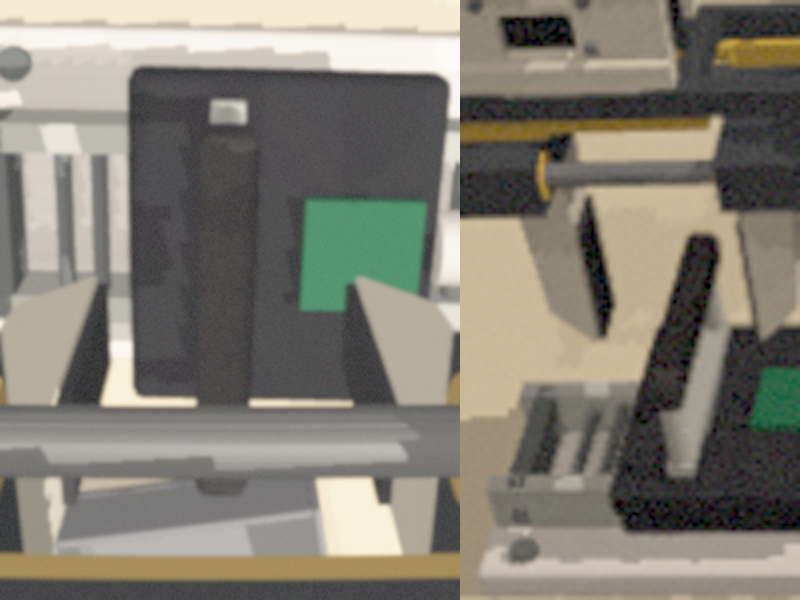

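The fingers now straddle the bar, which is centred between them, with tips at z≈77. I descend 12 mm more and close.

Emit:
jog_arm(
  dp=[
    [0, 0, 0.006],
    [0, 0, 0.006],
    [0, 0, 0],
    [0, 0, 0],
    [0, 0, 0],
    [0, 0, 0],
    [0, 0, 0],
    [0, 0, 0],
  ],
  twist=[0, 0, 0, 0, 0, 0, 0, 0],
  jaw=0.004,
)

```text
time: 7.75
tool_pos: [509.9, -83.0, 34.0]
tcp_rot: [3.141, 0.0, 2.93]
contact_force: [1.4, 0.1, -0.9]
grip_width: 11.7
finger_force: 30.0
```

```bash
python3 -c "
from plant import bot
o=bot.get_obs();print(o)"
```

```text
{'time': 7.75, 'joint_positions': array([-3.09902117e-01,  5.08314141e-01,  1.74787397e+00,  1.85117699e-04,
        8.85230602e-01, -1.66966501e+00]), 'dq': array([ 0.00084192, -0.00032939, -0.00088188,  0.00016946,  0.00043802,
       -0.00088554]), 'tau': array([  0.29256072, -46.0018301 , -18.49617898,  -0.23098717,
         0.18752695,  -0.27917155]), 'tool_pos': array([509.85243684, -82.98987754,  34.04146599]), 'tcp_rot': array([3.14146721e+00, 1.87228771e-04, 2.93044202e+00]), 'contact_force': array([ 1.3741035 ,  0.05446656, -0.93596206]), 'moment': array([ 0.00540455, -0.09879152, -0.32196288]), 'finger_force': 29.982930421829224, 'grip_width': 11.725959795388427}
```

Gripped (11.7 mm wide, 30 N). I lift 10.5 mm.

Emit:
jog_arm(
  dp=[
    [0, 0, -0.003],
    [0, 0, -0.003],
    [0, 0, -0.003],
    [0, 0, -0.0015],
    [0, 0, 0],
    [0, 0, 0],
  ],
  twist=[0, 0, 0, 0, 0, 0],
)

```text
time: 8.5
tool_pos: [509.8, -82.9, 44.4]
tcp_rot: [3.141, -0.0, 2.931]
contact_force: [3.9, -1.4, -9.9]
grip_width: 11.9
finger_force: 30.0
```

Emit:
jog_arm(
  dp=[
    [0, 0.003, 0],
    [0, 0.006, 0],
    [0, 0.006, 0],
    [0, 0.006, 0],
    [0, 0.006, 0],
    [0, 0.003, 0],
    [0, 0, 0],
  ],
  twist=[0, 0, 0, 0, 0, 0, 0],
)

```text
time: 9.38
tool_pos: [516.8, -53.1, 44.7]
tcp_rot: [3.141, 0.001, 2.931]
contact_force: [5.9, -0.7, -9.9]
grip_width: 11.3
finger_force: 30.0
```

```bash
cat > st.py <<'E'
from plant import bot
from h import *
o=bot.get_obs();f=o["contact_force"];v=np.array([-u[1],u[0],0])
print(o["time"],o["tool_pos"].round(1),"s",((o["tool_pos"]-[510,-83,0])@u).round(1),"F along %.1f lat %.1f z %.1f"%(f@u,f@v,f[2]),o["grip_width"],o["moment"].round(2))
E
python3 st.py
```

```text
9.375 [516.8 -53.1  44.7] s 30.7 F along 0.6 lat -5.9 z -9.9 11.348907406204662 [-0.18 -0.87 -0.27]
```

Emit:
jog_arm(
  dp=[
    [-0.001, 0.003, 0],
    [0, 0.003, 0],
    [0, 0.003, 0],
    [0, 0.001, 0],
    [0, 0, 0],
  ],
  twist=[0, 0, 0, 0, 0],
)

```text
time: 10.0
tool_pos: [519.0, -43.9, 44.5]
tcp_rot: [3.141, -0.0, 2.931]
contact_force: [3.6, -1.2, -10.1]
grip_width: 12.0
finger_force: 30.0
```

```bash
python3 st.py
```

```text
10.0 [519.  -43.9  44.5] s 40.1 F along -0.4 lat -3.8 z -10.1 11.966178682401994 [-0.14 -0.45 -0.29]
```

Along the rail there is still only drag. I continue in 8 mm steps.

Emit:
jog_arm(
  dp=[
    [-0.001, 0.003, 0],
    [0, 0.003, 0],
    [0, 0.002, 0],
    [0, 0, 0],
  ],
  twist=[0, 0, 0, 0],
)

```text
time: 10.5
tool_pos: [520.8, -36.6, 44.2]
tcp_rot: [-3.141, -0.002, 2.931]
contact_force: [-3.5, -3.8, -10.8]
grip_width: 11.5
finger_force: 30.0
```

```bash
python3 st.py
```

```text
10.5 [520.8 -36.6  44.2] s 47.6 F along -4.4 lat 2.6 z -10.8 11.52347778287821 [-0.52  0.53 -0.29]
```

Emit:
jog_arm(
  dp=[
    [0.0004, 0.002, 0],
    [0, 0.002, 0],
    [0, 0, 0],
    [0, 0, 0],
  ],
  twist=[0, 0, 0, 0],
)

```text
time: 11.0
tool_pos: [521.8, -32.8, 44.4]
tcp_rot: [-3.141, -0.001, 2.931]
contact_force: [-3.0, -4.7, -10.3]
grip_width: 11.7
finger_force: 30.0
```

```bash
python3 st.py; python3 st.py
```

```text
11.0 [521.8 -32.8  44.4] s 51.5 F along -5.2 lat 2.0 z -10.3 11.731282725085407 [-0.75  0.53 -0.24]
11.0 [521.8 -32.8  44.4] s 51.5 F along -5.2 lat 2.0 z -10.3 11.731282725085407 [-0.75  0.53 -0.24]
```

Emit:
jog_arm(
  dp=[
    [0, 0.002, 0],
    [0, 0.002, 0],
    [0, 0, 0],
    [0, 0, 0],
  ],
  twist=[0, 0, 0, 0],
)

```text
time: 11.5
tool_pos: [522.7, -29.2, 44.4]
tcp_rot: [-3.141, -0.001, 2.931]
contact_force: [-3.6, -5.9, -9.8]
grip_width: 11.6
finger_force: 30.0
```

```bash
python3 st.py
```

```text
11.5 [522.7 -29.2  44.4] s 55.3 F along -6.5 lat 2.2 z -9.8 11.587306476290667 [-0.92  0.51 -0.26]
```

Emit:
jog_arm(
  dp=[
    [0, 0.002, 0],
    [0, 0.0025, 0],
    [0, 0, 0],
    [0, 0, 0],
  ],
  twist=[0, 0, 0, 0],
)

```text
time: 12.0
tool_pos: [523.6, -25.0, 44.4]
tcp_rot: [-3.14, -0.001, 2.931]
contact_force: [-3.4, -6.8, -10.4]
grip_width: 12.0
finger_force: 30.0
```

```bash
python3 st.py
```

```text
12.0 [523.6 -25.   44.4] s 59.5 F along -7.4 lat 1.9 z -10.4 12.029279200475399 [-1.12  0.52 -0.36]
```

Emit:
jog_arm(
  dp=[
    [0, 0, 0],
  ],
  twist=[0],
)

```text
time: 12.12
tool_pos: [523.6, -25.1, 44.4]
tcp_rot: [-3.14, -0.001, 2.931]
contact_force: [-3.4, -7.4, -10.6]
grip_width: 11.5
finger_force: 30.0
```

```bash
python3 st.py
```

```text
12.125 [523.6 -25.1  44.4] s 59.5 F along -7.9 lat 1.8 z -10.6 11.53973972462969 [-1.09  0.46 -0.23]
```

About 7.5 N at s≈59.5, and the next notch is at s=60 (10 mm pitch from the start). I nudge on slightly, lower the bar nearly to the bottom, then let go.

Emit:
jog_arm(
  dp=[
    [0, 0.001, 0],
    [0, 0, 0.003],
    [0, 0, 0.003],
    [0, 0, 0.002],
    [0, 0, 0],
    [0, 0, 0],
  ],
  twist=[0, 0, 0, 0, 0, 0],
)

```text
time: 12.88
tool_pos: [523.9, -24.2, 36.6]
tcp_rot: [-3.14, -0.0, 2.931]
contact_force: [-3.8, -7.1, -8.9]
grip_width: 11.9
finger_force: 30.0
```

```bash
python3 st.py
```

```text
12.875 [523.9 -24.2  36.6] s 60.4 F along -7.7 lat 2.2 z -8.9 11.882179679788836 [-1.14  0.59 -0.33]
```

Emit:
jog_arm(
  dp=[
    [0, 0, 0.002],
    [0, 0, 0],
    [0, 0, 0],
  ],
  twist=[0, 0, 0],
)

```text
time: 13.25
tool_pos: [523.8, -24.3, 34.6]
tcp_rot: [-3.14, -0.0, 2.931]
contact_force: [-3.7, -7.3, -8.5]
grip_width: 11.5
finger_force: 30.0
```

```bash
python3 st.py
```

```text
13.25 [523.8 -24.3  34.6] s 60.3 F along -7.9 lat 2.1 z -8.5 11.528265283704792 [-1.28  0.65 -0.31]
```

Emit:
jog_arm(
  dp=[
    [0, 0, 0],
    [0, 0, 0],
    [0, 0, 0],
    [0, 0, 0],
    [0, 0, -0.01],
    [0, 0, -0.03],
    [0, 0, -0.04],
    [0, 0, -0.04],
    [0, 0, 0],
    [0, 0, 0],
  ],
  twist=[0, 0, 0, 0, 0, 0, 0, 0, 0, 0],
  jaw=0.06,
)

```text
time: 14.5
tool_pos: [523.9, -23.0, 154.4]
tcp_rot: [3.141, -0.0, 2.931]
contact_force: [-0.2, -0.1, -0.3]
grip_width: 60.2
finger_force: 0.0
```

```bash
python3 st.py
python3 - <<'E'
from plant import bot
from h import *
W=bot.camera_params("wrist");a=bot.capture("wrist");print([d["bbox"] for d in bot.find_in("wrist","bar_grip")])
S=bot.camera_params("scene");b=bot.capture("scene");print([d["bbox"] for d in bot.find_in("scene","bar_grip")])
X=np.array([510,-83,0]);
for s in(50,60,70):
  for z in (82,92):print(s,z,proj(W,X+s*u+[0,0,z]),proj(S,X+s*u+[0,0,z]))
a=cv2.resize(a[60:360,120:520],(440,330));b=cv2.resize(b[170:300,110:250],(355,330),interpolation=2)
m=np.hstack([a,b])/255.;cv2.imwrite("pics/m5.png",(255*m**.5).astype('uint8'))
E
```

```text
14.5 [523.9 -23.  154.4] s 61.5 F along -0.2 lat 0.2 z -0.3 60.1513208262401 [ 0.03 -0.   -0.03]
[[311.3, 228.9, 21.0, 122.5]]
[[210.1, 228.1, 18.0, 62.0]]
50 82 [296.33664263 233.89118025] [202.13244679 220.36231416]
50 92 [295.75320051 238.32950163] [201.27141136 214.54056827]
60 82 [311.06450967 233.88809349] [209.51697334 220.20798589]
60 92 [311.00090141 238.32676483] [208.71373306 214.38447644]
70 82 [325.79321129 233.88596833] [216.9063367  220.05441478]
70 92 [326.24953111 238.32426758] [216.16105378 214.22936675]
```

View pics/m5.png

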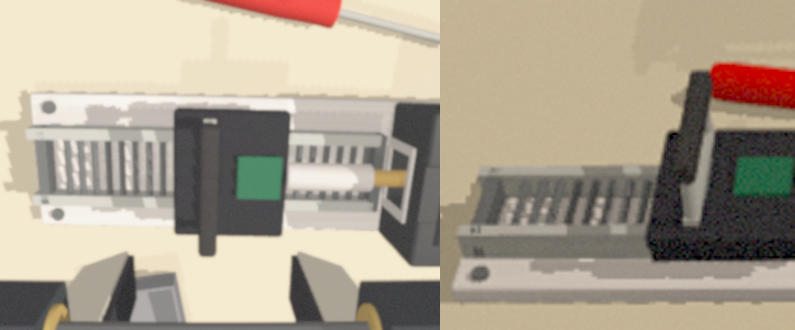

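The bar is down, the carriage is latched at s=60 (wrist column 311 as predicted), and the gripper is clear. Handing in.

```bash
python3 -c "
from plant import bot
print(bot.close_job())"
```

```text
the job is handed in; nothing more can be done
None
```

The carriage is latched 60 mm along towards the dock, with the probe pressing on the contact at about 7.5 N (highest reading 7.9 N), the bar down, the gripper clear and the loose items untouched; I handed it in at about 14.6 s and got no verdict back.

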